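# Roll the torch switch-up and slide it into its spring holder

## Task

Roll the torch along the worktop until its switch faces straight up, and only then pick it up. Keeping the switch on top, slide it head first into the mouth of the white holder until it is fully home and the spring plunger has snapped in behind its head, then let go. Leave the mug, the salt shaker and the keys where they are.

Things in the scene. Friction and masses are not known exactly. Their poses are not given: they have to be found in the camera images.
- torch_mid (a point): Middle of the axis of the torch, a rigid aluminium rod 170 mm long, 36 mm across, 0.15 to 0.2 kg, lying on the worktop (axis 18 mm up), head roughly to +y. Own y runs along the axis to the head (lamp end); own z points from the axis out through the switch: z up = switch on top. It rolls on its three collars, 18 mm of travel per radian, and stops by itself when no longer pushed.
- torch_switch (a point): Top of the switch, a black rubber pad 13 x 26 mm on the barrel, 33 mm from the middle towards the head and 17 mm off the axis, so it never touches the worktop. At the start it faces sideways or downward (at least 60 degrees from up, on either side). Axes as torch_mid.
- torch_grip (a point): Point on the torch axis 45 mm from its middle towards the tail, on the plain rear barrel, 28 mm across and 61 mm long between the tail collar and the middle collar; dark rings mark this grip. It stays 40 mm outside the holder's mouth when the torch is home. Axes as torch_mid.
- torch_head (a point): Centre of the front end, on the axis, 85 mm from the middle. The first 12 mm are a cone, 22 mm across at the front. Three ribbed collars 36 mm across: head (12 to 24 mm behind the front), middle (75 to 89 mm behind), tail (the last 20 mm); between them the barrel is 28 mm across. Axes as torch_mid.
- torch: The same torch; origin at the middle of its axis, y along the axis to the head. Its z axis says nothing about the switch: use torch_mid for that.
- torch_holder: White plastic holder screwed to the worktop: a sleeve 52 mm wide (84 at the foot), 96 long, 71 high; origin on the worktop under the middle of its bore. Own y points from the mouth into the bore. Bore 40 x 40 mm, 90 deep, far end closed, axis level, 45 mm up. A slot 20 mm wide along its top gives access to the switch; the torch can enter only through the mouth, which faces roughly -y.
- plunger (a joint): Steel spring plunger with a round nose in the bore's side wall on the holder's own +x side, 58 mm in from the mouth: 0 = fully out (nose 10 mm from the bore axis), grows as it is pushed back, to 0.012 m; spring 300 N/m. It rides over the torch's head collar (about 3 to 10 N of push), then springs back to 0.001 to 0.006 against the barrel behind the collar when the torch is home.
- holder_mouth (a point): Centre of the bore's open end, on the bore axis, 45 mm above the worktop. Axes as torch_holder (y into the bore).
- holder_stop (a point): Centre of the bore's closed end, 90 mm in from the mouth: the torch's front end rests against it when fully home.
- mug_white: White mug, 86 x 120 x 101 mm, standing; origin at the centre of its underside. A bystander.
- salt_shaker: Salt shaker, 44 mm across, 90 mm high, standing; origin at the centre of its underside. A bystander.
- key_ring: Bunch of keys with a tag, about 101 x 122 x 8 mm, lying flat; origin at the centre of its underside. A bystander.
Not all that is in view belongs to the job. What is shaped like the torch_holder but red or turquoise is not meant.

How it is judged:
On the way:
1. the torch lies on the worktop with its switch on top (within 20 degrees) (angle between torch_mid's own z axis and vertical below 0.35 rad and height (world z) of torch_mid below 0.021 m), for 0.2 s.
At the end, for the whole second after the job is handed in: The torch is in the holder head first, its front end within 5 mm of the stop (and within 9 mm of the stop's centre), its axis within 7 degrees of the bore's, its switch within 23 degrees of straight up, the plunger sprung back behind the head (under 7.2 mm), and the torch is at rest (y of torch_head in the frame of holder_stop above -0.005 m and distance between torch_head and holder_stop below 0.009 m and angle between the y axis of torch_mid and the y axis of torch_holder, either way round below 0.12 rad and angle between torch_mid's own z axis and vertical below 0.4 rad and value of joint plunger below 0.0072 m and linear speed of torch below 0.02 m/s and angular speed of torch below 0.2 rad/s); the robot touches nothing.
It fails at once if the torch is picked up (its middle more than 35 mm high) before its switch is on top (more than 40 degrees off) (height (world z) of torch_mid above 0.035 m and angle between torch_mid's own z axis and vertical above 0.7 rad).
It fails at once if the white mug is moved by more than 30 mm or knocked over (distance of mug_white from where it was at the start of the episode above 0.03 m or angle between mug_white's own z axis and vertical above 0.5 rad).
It fails at once if the salt shaker is moved by more than 30 mm or knocked over (distance of salt_shaker from where it was at the start of the episode above 0.03 m or angle between salt_shaker's own z axis and vertical above 0.5 rad).
It fails at once if the bunch of keys is moved by more than 30 mm or knocked over (distance of key_ring from where it was at the start of the episode above 0.03 m or angle between key_ring's own z axis and vertical above 0.5 rad).
It also fails if it takes over 45 s, if anything falls off the work surface, if the arm or the gripper's body presses on something with over 40 N, if the wrist force passes 120 N, or if a joint passes its speed limit or range.

## Robot

A 6-joint arm with a two-finger parallel gripper is mounted at the origin on a cart in front of the work surface, level with it; the furniture and walls round the work are solid. World frame = base frame: x ahead of the robot, y to its left, z up, the work surface at z = 0. Lengths are in m, angles in rad, forces in N, time in s.
With the tool pointing down it reaches from about 0.325 to 0.925 m from the base axis. Payload 3.1 kg.
Tool frame: the origin (TCP) lies at the very end of the fingers, on their centre line; the grasp point (between the pads) lies 19 mm behind it (arm.pinch_z is the distance from the TCP to the grasp point, in m); z points along the fingers, y is the line along which they close (so a half turn about z gives the same grasp; the last joint's range is limited). The gripper opens to 85 mm and grips with 20 to 120 N. Pads are 22 mm wide; open, the fingers measure 114 mm over their backs; the gripper's body (76 mm by 85 mm) begins 54 mm behind the grasp point. The pads swing forward as they close: fully open they stand 13 mm farther back than shut.
Start: joints at [1.068, 0.217, 1.613, -0, 1.311, -0.112], TCP at [0.238, 0.578, 0.231] pointing down, gripper open.
Joint ranges: [-2.75, 2.75], [-0.78, 2.1], [0.31, 2.55], [-1.13, 4.27], [0.13, 2.63], [-2.58, 2.58]. Speed limits (rad/s): [2.79, 2.79, 3.14, 3.14, 3.14, 3.14].

## Interface

Orientations are given as [roll, pitch, yaw] about the fixed x, y, z axes, in that order (R = Rz(yaw) Ry(pitch) Rx(roll)).
In Python, from plant import arm gives the robot as it stands.
- The arm moves only by the tool jog_arm, never from a script. Its argument "moves" is a list of rows, each an object of numbers: "x", "y", "z": the shift along the world's x, y, z in units of 30 mm (1.0 is 30 mm); "wx", "wy", "wz": the turn, a rotation vector about the world's x, y, z in degrees. In form: [{"x": .., "y": .., "z": .., "wx": .., "wy": .., "wz": ..}, ...]. A call has 1 to 20 rows; each row is the pose to reach, as a shift and turn from the pose commanded when the call began; what a row does not reach only later rows make up. A row lasts 1/12 s, in which the tool goes at most 41.7 mm and 7.16 degrees, less where a joint would pass 70% of its speed; a pose out of reach is approached as far as the arm can. A call with a gripper value outside its range is refused whole. "claw" is the opening, from 0 (shut) to 1 (fully open), set as the call begins (left out, the last holds). The fingers move at their own pace and stop on an object; "force" is the grip in N (left out, the last holds). Time passes only in rows, so rows that repeat a pose let the fingers close. It gives the time, the measured TCP pose, the force, the opening and the grip force at its end, in the units of the state.
- arm.get_state(): the state, without advancing time (a new reading comes with each control period).
- arm.grab_frame(name): name is "scene" or "top" or "wrist"; returns a dict with "image" (400x640x3 uint8, red, green, blue), "fx", "fy", "cx", "cy" (pixels), "T" (4x4, takes a point from camera to world coordinates). Camera axes: x right, y up, looking along -z (the intrinsics and any distortion apply to the point x, -y, -z); pixel columns grow to the right and rows downward; lengths in m; the calibration is good to about 2 mm. A picture is of the moment at which its call begins. There is no depth.
- arm.sign_off(): hands the job in; it is judged then, once.
The state is a dict: "time": time; "joints": joint angles; "joint_velocities": joint speeds; "effort": joint torques, N m; "eef_pos": TCP position; "tool_rot": TCP orientation; "force": force on the tool from outside, world axes, zero at the start; "wrist_torque": the same for the moment, N m; "grip_width": finger opening in m; "grip_force": force on a finger pad.
Only numpy, scipy, OpenCV 4.12 (cv2) and the standard library are available. Lean on these libraries where they do the work, as an engineer would, in place of code of your own. Each camera call takes 0.05 s, during which the arm holds its last target. There are 200 camera calls.

## Working session

There is one attempt and no reset: what is moved stays moved. The work goes in short steps, Python scripts to look and compute and a tool call to move; the robot and the scene stay as the last step left them, time stands still between calls to the robot, and variables do not carry over. Pictures are saved under pics/ and viewed, at most 10 in all, crops included, and the job is handed in when it is done.

Besides the shell and the picture viewer there is one more tool, called as name([rows], argument=value, ...), one row to a line, values as JSON. jog_arm: Moves the arm, as the interface text tells. Its arguments: {"type":"object","properties":{"moves":{"type":"array"},"claw":{"type":"number"},"force":{"type":"number"}},"required":["moves"]}

```bash
mkdir -p pics; ls; cat > h.py <<'E'
import numpy as np, cv2
from plant import arm
def grab(n,f):
    d=arm.grab_frame(n); cv2.imwrite(f'pics/{f}.png',d['image'][:,:,::-1]); np.savez(f'{f}.npz',**{k:d[k] for k in('fx','fy','cx','cy','T')}); 
    print(n,{k:v for k,v in d.items() if k not in('image','T')}, np.round(d['T'],3).tolist()); return d
def ray(f,u,v,z):
    d=np.load(f+'.npz'); c=np.array([(u-d['cx'])/d['fx'],-(v-d['cy'])/d['fy'],-1]); r=d['T'][:3,:3]@c; o=d['T'][:3,3]
    return np.round(o+r*(z-o[2])/r[2],4)
def proj(f,p):
    d=np.load(f+'.npz'); q=d['T'][:3,:3].T@(np.array(p)-d['T'][:3,3]); return np.round([d['cx']+d['fx']*q[0]/-q[2], d['cy']-d['fy']*q[1]/-q[2]],1)
E
python3 - <<'E'
from h import *
for n in('scene','top'): grab(n,n+'0')
a=cv2.imread('pics/scene0.png');b=cv2.imread('pics/top0.png')
s=arm.get_state();print(s)
E
```

```text
pics
scene {'fx': 517.5517179189712, 'fy': 517.5517179189712, 'cx': 314.592796085726, 'cy': 197.23824543424635} [[0.285, 0.807, -0.518, -0.171], [-0.959, 0.242, -0.15, -0.22], [0.004, 0.539, 0.842, 1.201], [0.0, 0.0, 0.0, 1.0]]
top {'fx': 391.255466244304, 'fy': 391.255466244304, 'cx': 316.1059667305432, 'cy': 201.70994192587992} [[0.018, 0.995, -0.095, 0.44], [-1.0, 0.015, -0.027, -0.027], [-0.025, 0.095, 0.995, 0.999], [0.0, 0.0, 0.0, 1.0]]
{'time': 0.1, 'joints': array([ 1.06776950e+00,  2.17701105e-01,  1.61482086e+00,  3.50209711e-05,
        1.31130888e+00, -1.12193977e-01]), 'joint_velocities': array([-0.00021314, -0.00263947, -0.00150048,  0.0006209 , -0.00071232,
        0.00062527]), 'effort': array([-1.07310156e-03, -3.98074079e+01, -3.04971421e+01, -1.64422954e-04,
        4.17778982e-03,  9.24139783e-06]), 'eef_pos': array([0.23769811, 0.57721612, 0.23006033]), 'tool_rot': array([-3.13937232e+00, -2.84200264e-04,  2.75075046e+00]), 'force': array([-0.7512142 , -0.07959501, -1.04817815]), 'wrist_torque': array([ 0.00233336, -0.02040952,  0.03901609]), 'grip_force': 0.0, 'grip_width': 0.08521110065964388}
```

View pics/scene0.png

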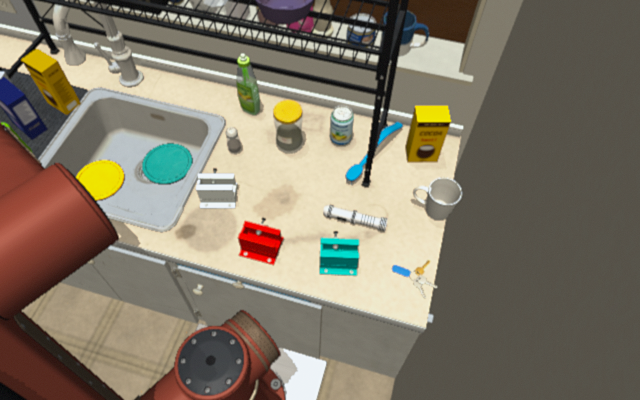

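View pics/top0.png

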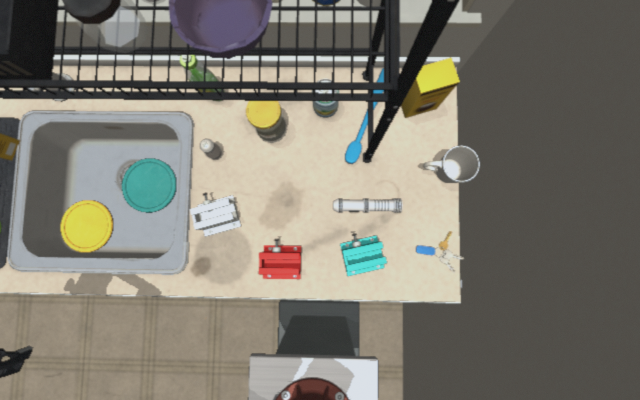

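```bash
python3 - <<'E'
from h import *
a=cv2.imread('pics/scene0.png');b=cv2.imread('pics/top0.png')
c=lambda im,x,y,w,h,k:cv2.resize(im[y:y+h,x:x+w],None,fx=k,fy=k,interpolation=cv2.INTER_CUBIC)
# 4 panels: torch and holder, scene above, top below
r1=np.hstack([c(a,310,195,90,45,4.44444),c(a,180,160,70,45,4.44444)[:, :311]])
r2=np.hstack([c(b,325,185,90,45,4.44444),c(b,180,190,70,45,4.44444)[:, :311]])
cv2.imwrite('pics/c1.png',np.vstack([r1,r2]))
for n,u,v,z in[('head',335,206,.018),('tail',402,206,.018),('mug',458,163,.1),('mug',440,165,.06),('salt',208,147,.08),('key',440,252,.0),('keyblue',417,250,0),('post',370,157,.0),('holder',215,217,.07),('turq',362,255,.07),('red',280,262,.07)]: print(n,ray('top0',u,v,z))
for n,u,v,z in[('head',326,211,.018),('tail',385,223,.018),('post',367,183,0),('holder',217,185,.07),('salt',233,145,.03)]: print(n,ray('scene0',u,v,z))
E
```

```text
head [ 0.5233 -0.0489  0.018 ]
tail [ 0.526  -0.2164  0.018 ]
mug [ 0.6205 -0.3296  0.1   ]
mug [ 0.6231 -0.2999  0.06  ]
salt [0.6558 0.2601 0.08  ]
key [ 0.413  -0.3146  0.    ]
keyblue [ 0.4169 -0.2572  0.    ]
post [ 0.6534 -0.138   0.    ]
holder [0.4879 0.2387 0.07  ]
turq [ 0.4044 -0.1126  0.07  ]
red [0.3844 0.08   0.07  ]
head [ 0.5227 -0.0505  0.018 ]
tail [ 0.5318 -0.2093  0.018 ]
post [ 0.6545 -0.1331  0.    ]
holder [0.4866 0.2386 0.07  ]
salt [0.6516 0.2638 0.03  ]
```

View pics/c1.png

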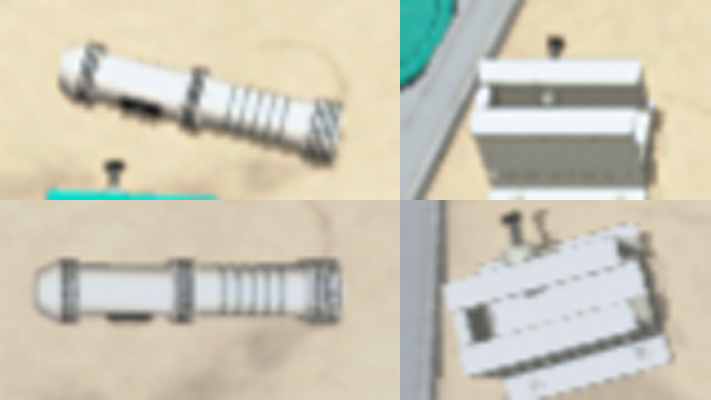

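Candidates: torch is the only rod, at scene (355,217) / top (368,206), with its black switch on the −x side. Holders are white at top (215,215), red at (280,262) and turquoise at (362,255). I choose white. I'll go above it and look with the wrist camera.

jog_arm([
  {"x": 7,"y": -12.6,"z": 4,"wz": -67.6},
  {"x": 7,"y": -12.6,"z": 4,"wz": -67.6},
  {"x": 7,"y": -12.6,"z": 4,"wz": -67.6},
  {"x": 7,"y": -12.6,"z": 4,"wz": -67.6},
  {"x": 7,"y": -12.6,"z": 4,"wz": -67.6},
  {"x": 7,"y": -12.6,"z": 4,"wz": -67.6},
  {"x": 7,"y": -12.6,"z": 4,"wz": -67.6},
  {"x": 7,"y": -12.6,"z": 4,"wz": -67.6},
  {"x": 7,"y": -12.6,"z": 4,"wz": -67.6},
  {"x": 7,"y": -12.6,"z": 4,"wz": -67.6},
  {"x": 7,"y": -12.6,"z": 4,"wz": -67.6},
  {"x": 7,"y": -12.6,"z": 4,"wz": -67.6},
  {"x": 7,"y": -12.6,"z": 4,"wz": -67.6},
  {"x": 7,"y": -12.6,"z": 4,"wz": -67.6},
  {"x": 7,"y": -12.6,"z": 4,"wz": -67.6},
], claw=1)

```text
invalid input
```

```bash
python3 - <<'E'
from h import *
grab('wrist','w1')
s=arm.get_state();print(s['time'],s['eef_pos'],s['tool_rot'])
E
```

```text
wrist {'fx': 322.73570429544685, 'fy': 322.73570429544685, 'cx': 319.0678570947776, 'cy': 201.48325022127068} [[0.381, -0.888, -0.258, 0.173], [0.925, 0.365, 0.109, 0.605], [-0.002, -0.28, 0.96, 0.373], [0.0, 0.0, 0.0, 1.0]]
0.15 [0.237764   0.57730911 0.23022252] [-3.13965893e+00 -1.87612219e-04  2.75076700e+00]
```

View pics/w1.png

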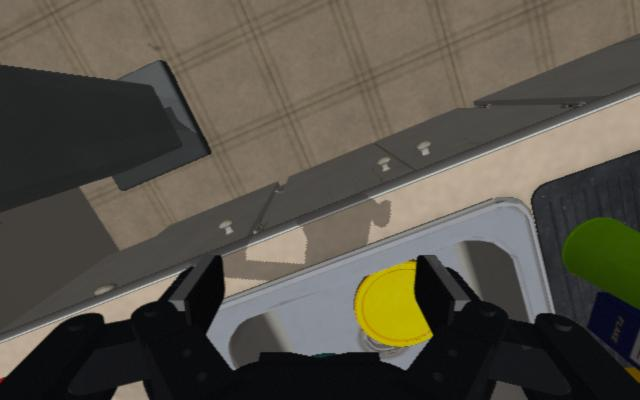

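The wrist picture shows only the sink rim and the fingers, because the move was refused. I'll retry with full rows.

jog_arm([
  {"x": 7,"y": -12.6,"z": 4,"wx": 0,"wy": 0,"wz": -67.6},
  {"x": 7,"y": -12.6,"z": 4,"wx": 0,"wy": 0,"wz": -67.6},
  {"x": 7,"y": -12.6,"z": 4,"wx": 0,"wy": 0,"wz": -67.6},
  {"x": 7,"y": -12.6,"z": 4,"wx": 0,"wy": 0,"wz": -67.6},
  {"x": 7,"y": -12.6,"z": 4,"wx": 0,"wy": 0,"wz": -67.6},
  {"x": 7,"y": -12.6,"z": 4,"wx": 0,"wy": 0,"wz": -67.6},
  {"x": 7,"y": -12.6,"z": 4,"wx": 0,"wy": 0,"wz": -67.6},
  {"x": 7,"y": -12.6,"z": 4,"wx": 0,"wy": 0,"wz": -67.6},
  {"x": 7,"y": -12.6,"z": 4,"wx": 0,"wy": 0,"wz": -67.6},
  {"x": 7,"y": -12.6,"z": 4,"wx": 0,"wy": 0,"wz": -67.6},
  {"x": 7,"y": -12.6,"z": 4,"wx": 0,"wy": 0,"wz": -67.6},
  {"x": 7,"y": -12.6,"z": 4,"wx": 0,"wy": 0,"wz": -67.6},
  {"x": 7,"y": -12.6,"z": 4,"wx": 0,"wy": 0,"wz": -67.6},
  {"x": 7,"y": -12.6,"z": 4,"wx": 0,"wy": 0,"wz": -67.6},
])

```text
time: 1.32
eef_pos: [0.4476, 0.2001, 0.3507]
tool_rot: [-3.14, -0.0, 1.571]
force: [-0.2, 0.3, 0.1]
grip_width: 0.0852
grip_force: 0.0
```

```bash
python3 - <<'E'
from h import *
d=grab('wrist','w1')
print(proj('w1',[.487,.239,.07]))
u,v=map(int,proj('w1',[.487,.239,.07]))
x0=max(0,u-100);y0=max(0,v-75);print(x0,y0)
cv2.imwrite('pics/w1c.png',cv2.resize(d['image'][y0:y0+150,x0:x0+200,::-1],None,fx=4,fy=4,interpolation=cv2.INTER_CUBIC))
E
```

```text
wrist {'fx': 322.73570429544685, 'fy': 322.73570429544685, 'cx': 319.0678570947776, 'cy': 201.48325022127068} [[1.0, -0.0, 0.001, 0.448], [-0.0, 0.96, 0.28, 0.272], [-0.001, -0.28, 0.96, 0.494], [0.0, 0.0, 0.0, 1.0]]
[349.5 133.6]
249 58
```

View pics/w1c.png

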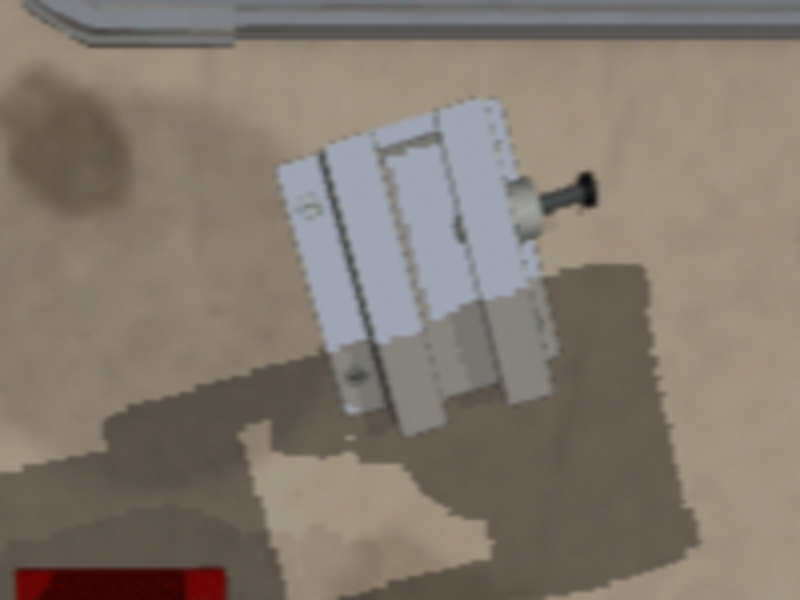

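The crop shows the white holder, with the mouth at the bottom (crop 406,434 to 552,395), the closed end at the top (323,152 to 490,99) and the plunger on the right.

```bash
python3 - <<'E'
from h import *
P=lambda a,b:ray('w1',249+(a+.5)/4-.5,58+(b+.5)/4-.5,.071)
fl,fr,nr,nl=[P(*q) for q in[(323,152),(490,99),(552,395),(406,434)]]
sl,sr=P(443,422),P(507,403)
print(fl,fr,nr,nl,sl,sr)
print('len',np.linalg.norm(fl-nl),np.linalg.norm(fr-nr),'wid',np.linalg.norm(fl-fr),np.linalg.norm(nl-nr),'slot',np.linalg.norm(sl-sr))
for a,b in((nl,fl),(nr,fr)): print('yaw',np.degrees(np.arctan2(-(b-a)[0],(b-a)[1])))
print('mouth',(nl+nr)/2,(sl+sr)/2,'far',(fl+fr)/2)
E
```

```text
[0.4607 0.2855 0.071 ] [0.5119 0.301  0.071 ] [0.5363 0.2098 0.071 ] [0.4888 0.1969 0.071 ] [0.5009 0.2009 0.071 ] [0.5217 0.2072 0.071 ]
len 0.09294928724847759 0.09440762681054958 wid 0.05349476609912415 0.04922052417437261 slot 0.02173315439599143
yaw 17.596724002843374
yaw 14.978329650880003
mouth [0.51255 0.20335 0.071  ] [0.5113  0.20405 0.071  ] far [0.4863  0.29325 0.071  ]
```

jog_arm([
  {"x": 2.6,"y": -12.6,"z": -3,"wx": 0,"wy": 0,"wz": 0},
  {"x": 2.6,"y": -12.6,"z": -3,"wx": 0,"wy": 0,"wz": 0},
  {"x": 2.6,"y": -12.6,"z": -3,"wx": 0,"wy": 0,"wz": 0},
  {"x": 2.6,"y": -12.6,"z": -3,"wx": 0,"wy": 0,"wz": 0},
  {"x": 2.6,"y": -12.6,"z": -3,"wx": 0,"wy": 0,"wz": 0},
  {"x": 2.6,"y": -12.6,"z": -3,"wx": 0,"wy": 0,"wz": 0},
  {"x": 2.6,"y": -12.6,"z": -3,"wx": 0,"wy": 0,"wz": 0},
  {"x": 2.6,"y": -12.6,"z": -3,"wx": 0,"wy": 0,"wz": 0},
  {"x": 2.6,"y": -12.6,"z": -3,"wx": 0,"wy": 0,"wz": 0},
  {"x": 2.6,"y": -12.6,"z": -7.7,"wx": 0,"wy": 0,"wz": 0},
  {"x": 2.6,"y": -12.6,"z": -7.7,"wx": 0,"wy": 0,"wz": 0},
  {"x": 2.6,"y": -12.6,"z": -7.7,"wx": 0,"wy": 0,"wz": 0},
  {"x": 2.6,"y": -12.6,"z": -7.7,"wx": 0,"wy": 0,"wz": 0},
  {"x": 2.6,"y": -12.6,"z": -7.7,"wx": 0,"wy": 0,"wz": 0},
])

```text
time: 2.53
eef_pos: [0.5208, -0.1743, 0.1125]
tool_rot: [-3.128, -0.007, 1.573]
force: [-0.8, 1.0, 0.0]
grip_width: 0.0857
grip_force: 0.0
```

```bash
python3 - <<'E'
from h import *
d=grab('wrist','w2')
for y in(-.048,-.1,-.133,-.178):print(proj('w2',[.525,y,.018]))
cv2.imwrite('pics/w2c.png',cv2.resize(d['image'][:300,200:450,::-1],None,fx=2,fy=2,interpolation=cv2.INTER_CUBIC))
E
```

```text
wrist {'fx': 322.73570429544685, 'fy': 322.73570429544685, 'cx': 319.0678570947776, 'cy': 201.48325022127068} [[1.0, -0.005, 0.013, 0.523], [0.002, 0.962, 0.274, -0.104], [-0.014, -0.274, 0.962, 0.256], [0.0, 0.0, 0.0, 1.0]]
[326.8  21.9]
[326.2 104. ]
[325.8 151. ]
[325.4 209.5]
```

View pics/w2c.png

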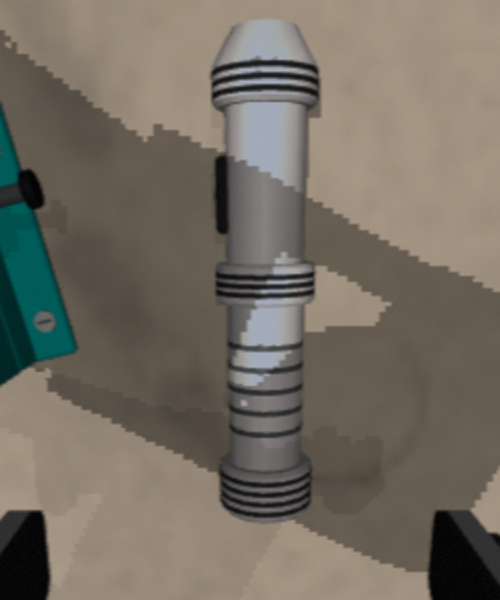

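The crop shows the torch with its head at the top (crop 266,20), its tail at (265,515), and the switch on the left edge (216–228, 155–235). That puts the switch about 95° from up, facing −x.

```bash
python3 - <<'E'
from h import *
P=lambda a,b,z:ray('w2',200+a/2-.25,b/2-.25,z)
print(P(266,20,.018),P(265.5,515,.018),P(266,88,.018),P(265.5,284,.018),P(265,490,.018),P(222,195,.018))
s=arm.get_state();print(s['time'],s['eef_pos'],s['tool_rot'],s['joint_velocities'].round(3))
E
```

```text
[ 0.5288 -0.0409  0.018 ] [ 0.531  -0.2182  0.018 ] [ 0.5291 -0.0612  0.018 ] [ 0.5298 -0.1263  0.018 ] [ 0.5307 -0.2074  0.018 ] [ 0.5141 -0.0955  0.018 ]
2.5833 [ 0.52318852 -0.17520577  0.11614435] [-3.13323886 -0.0044122   1.57275953] [ 0.004 -0.064 -0.076  0.     0.005  0.001]
```

jog_arm([
  {"x": 0.1,"y": 0.87,"z": -1.5,"wx": 0,"wy": 0,"wz": 0},
  {"x": 0.1,"y": 0.87,"z": -2.5,"wx": 0,"wy": 0,"wz": 0},
  {"x": 0.1,"y": 0.87,"z": -3.2,"wx": 0,"wy": 0,"wz": 0},
  {"x": 0.1,"y": 0.87,"z": -3.6,"wx": 0,"wy": 0,"wz": 0},
  {"x": 0.1,"y": 0.87,"z": -3.8,"wx": 0,"wy": 0,"wz": 0},
  {"x": 0.1,"y": 0.87,"z": -3.8,"wx": 0,"wy": 0,"wz": 0},
  {"x": 0.1,"y": 0.87,"z": -3.8,"wx": 0,"wy": 0,"wz": 0},
])

```text
time: 3.17
eef_pos: [0.5312, -0.1526, 0.0084]
tool_rot: [3.138, 0.002, 1.571]
force: [-0.3, 0.1, 0.4]
grip_width: 0.0853
grip_force: 0.0
```

jog_arm([
  {"x": 0,"y": 0,"z": 0,"wx": 0,"wy": 0,"wz": 0},
  {"x": 0,"y": 0,"z": 0,"wx": 0,"wy": 0,"wz": 0},
  {"x": 0,"y": 0,"z": 0,"wx": 0,"wy": 0,"wz": 0},
  {"x": 0,"y": 0,"z": 0,"wx": 0,"wy": 0,"wz": 0},
  {"x": 0,"y": 0,"z": 0,"wx": 0,"wy": 0,"wz": 0},
], claw=0.55, force=40)

```text
time: 3.58
eef_pos: [0.5293, -0.1522, 0.0068]
tool_rot: [3.141, 0.0, 1.571]
force: [0.7, -0.4, -0.6]
grip_width: 0.0471
grip_force: 0.0
```

jog_arm([
  {"x": 0.1,"y": 0,"z": -0.1,"wx": 0,"wy": 0,"wz": 0},
  {"x": 0.2,"y": 0,"z": -0.1,"wx": 0,"wy": 0,"wz": 0},
  {"x": 0.3,"y": 0,"z": -0.1,"wx": 0,"wy": 0,"wz": 0},
  {"x": 0.4,"y": 0,"z": -0.1,"wx": 0,"wy": 0,"wz": 0},
  {"x": 0.5,"y": 0,"z": -0.1,"wx": 0,"wy": 0,"wz": 0},
  {"x": 0.6,"y": 0,"z": -0.1,"wx": 0,"wy": 0,"wz": 0},
  {"x": 0.7,"y": 0,"z": -0.1,"wx": 0,"wy": 0,"wz": 0},
  {"x": 0.8,"y": 0,"z": -0.1,"wx": 0,"wy": 0,"wz": 0},
  {"x": 0.9,"y": 0,"z": -0.1,"wx": 0,"wy": 0,"wz": 0},
  {"x": 1.0,"y": 0,"z": -0.1,"wx": 0,"wy": 0,"wz": 0},
  {"x": 1.1,"y": 0,"z": -0.1,"wx": 0,"wy": 0,"wz": 0},
  {"x": 1.15,"y": 0,"z": -0.1,"wx": 0,"wy": 0,"wz": 0},
  {"x": 1.2,"y": 0,"z": -0.1,"wx": 0,"wy": 0,"wz": 0},
  {"x": 1.2,"y": 0,"z": -0.1,"wx": 0,"wy": 0,"wz": 0},
  {"x": 1.2,"y": 0,"z": -0.1,"wx": 0,"wy": 0,"wz": 0},
])

```text
time: 4.83
eef_pos: [0.5651, -0.152, 0.0033]
tool_rot: [-3.142, 0.0, 1.571]
force: [-0.1, 0.0, 0.3]
grip_width: 0.047
grip_force: 0.0
```

```bash
python3 - <<'E'
from h import *
d=grab('wrist','w3')
for y in(-.05,-.1,-.13,-.175):print(proj('w3',[.558,y,.018]))
cv2.imwrite('pics/w3c.png',cv2.resize(d['image'][:300,180:460,::-1],None,fx=2,fy=2,interpolation=cv2.INTER_CUBIC))
E
```

```text
wrist {'fx': 322.73570429544685, 'fy': 322.73570429544685, 'cx': 319.0678570947776, 'cy': 201.48325022127068} [[1.0, -0.0, 0.0, 0.566], [0.0, 0.96, 0.28, -0.08], [-0.0, -0.28, 0.96, 0.146], [0.0, 0.0, 0.0, 1.0]]
[297.6  17.8]
[300.  158.3]
[301.1 228.8]
[302.6 319.7]
```

View pics/w3c.png

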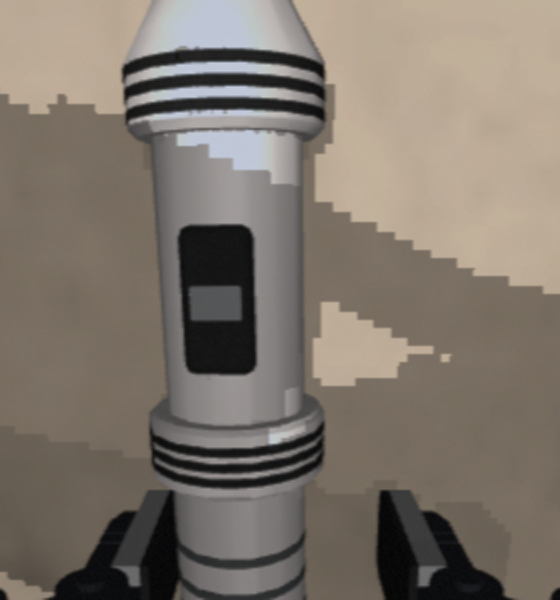

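The crop shows the switch nearly on top: switch centre at crop (217,299), barrel edges at 163 and 303 on that row, middle collar centred at about (237,450), head collar at (224,95).

```bash
python3 - <<'E'
from h import *
P=lambda a,b,z:ray('w3',180+a/2-.25,b/2-.25,z)
h=P(224.5,95,.036);m=P(237,455,.036)
ax=P(233,299,.018);sw=P(217,299,.035)
print('headcollar',h,'midcollar',m,'axis@sw',ax,'sw',sw)
print('deg',np.degrees(np.arcsin((sw-ax)[0]/.017)), 'yaw',np.degrees(np.arctan2(-(h-m)[0],(h-m)[1])))
E
```

```text
headcollar [ 0.5572 -0.0625  0.036 ] midcollar [ 0.558  -0.1224  0.036 ] axis@sw [ 0.5566 -0.0964  0.018 ] sw [ 0.5551 -0.0943  0.035 ]
deg -5.0620929642844725 yaw 0.7651735990134663
```

jog_arm([
  {"x": 0.04,"y": 0,"z": 0,"wx": 0,"wy": 0,"wz": 0},
  {"x": 0.08,"y": 0,"z": 0,"wx": 0,"wy": 0,"wz": 0},
  {"x": 0.08,"y": 0,"z": 0,"wx": 0,"wy": 0,"wz": 0},
  {"x": 0.08,"y": 0,"z": 0,"wx": 0,"wy": 0,"wz": 0},
  {"x": -0.05,"y": 0,"z": 0,"wx": 0,"wy": 0,"wz": 1},
  {"x": -0.2,"y": 0,"z": 0,"wx": 0,"wy": 0,"wz": 1},
  {"x": -0.2,"y": 0,"z": 0,"wx": 0,"wy": 0,"wz": 1},
  {"x": -0.2,"y": -0.4,"z": -0.05,"wx": 0,"wy": 0,"wz": 1},
  {"x": -0.2,"y": -0.7,"z": -0.05,"wx": 0,"wy": 0,"wz": 1},
  {"x": -0.2,"y": -0.7,"z": -0.05,"wx": 0,"wy": 0,"wz": 1},
  {"x": -0.2,"y": -0.7,"z": -0.05,"wx": 0,"wy": 0,"wz": 1},
])

```text
time: 5.8
eef_pos: [0.5593, -0.1742, 0.002]
tool_rot: [3.141, 0.0, 1.587]
force: [-0.3, -0.0, -0.4]
grip_width: 0.0469
grip_force: 0.0
```

```bash
python3 - <<'E'
from h import *
d=grab('wrist','w4')
cv2.imwrite('pics/w4c.png',cv2.resize(d['image'][:400,180:460,::-1],None,fx=1.5,fy=1.5,interpolation=cv2.INTER_CUBIC))
E
```

```text
wrist {'fx': 322.73570429544685, 'fy': 322.73570429544685, 'cx': 319.0678570947776, 'cy': 201.48325022127068} [[1.0, -0.015, -0.005, 0.559], [0.016, 0.96, 0.281, -0.103], [0.001, -0.281, 0.96, 0.145], [0.0, 0.0, 0.0, 1.0]]
```

View pics/w4c.png

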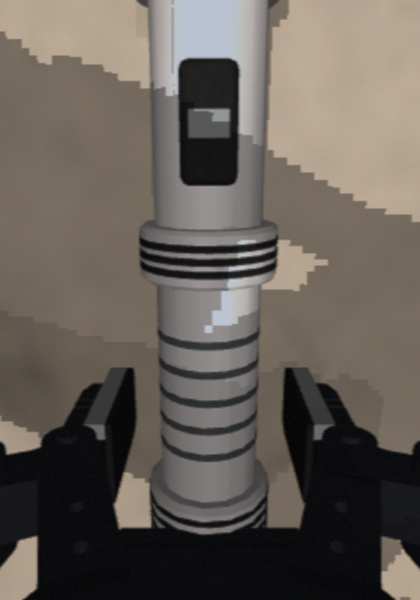

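The switch is exactly on top (crop 209,121, barrel edges 152 and 266) and the pads (133 and 285) are centred on the ringed grip. I'll close.

jog_arm([
  {"x": 0,"y": 0,"z": 0,"wx": 0,"wy": 0,"wz": 0},
  {"x": 0,"y": 0,"z": 0,"wx": 0,"wy": 0,"wz": 0},
  {"x": 0,"y": 0,"z": 0,"wx": 0,"wy": 0,"wz": 0},
  {"x": 0,"y": 0,"z": 0,"wx": 0,"wy": 0,"wz": 0},
  {"x": 0,"y": 0,"z": 0,"wx": 0,"wy": 0,"wz": 0},
  {"x": 0,"y": 0,"z": 0,"wx": 0,"wy": 0,"wz": 0},
], claw=0, force=80)

```text
time: 6.35
eef_pos: [0.5592, -0.173, 0.0021]
tool_rot: [3.141, 0.0, 1.589]
force: [-0.6, -0.1, 2.7]
grip_width: 0.0256
grip_force: 78.6
```

```bash
python3 - <<'E'
from h import *
d=grab('wrist','w5')
P=lambda a,b,z:ray('w4',180+(a+.5)/1.5-.5,(b+.5)/1.5-.5,z)
print('sw',P(209,121,.035),'mid collar',P(208,255,.036),'edges',P(209,60,.035),P(209,184,.035))
# dark pad centroid vs w5 for shift
g=cv2.cvtColor(d['image'],cv2.COLOR_RGB2GRAY); roi=g[20:140,285:355]; m=(roi<45); ys,xs=np.nonzero(m); print('sw w5 px',xs.mean()+285,ys.mean()+20,m.sum())
print(arm.get_state()['eef_pos'],arm.get_state()['grip_force'],arm.get_state()['grip_width'])
E
```

```text
wrist {'fx': 322.73570429544685, 'fy': 322.73570429544685, 'cx': 319.0678570947776, 'cy': 201.48325022127068} [[1.0, -0.017, -0.005, 0.559], [0.018, 0.96, 0.281, -0.101], [0.0, -0.281, 0.96, 0.145], [0.0, 0.0, 0.0, 1.0]]
sw [ 0.5587 -0.0945  0.035 ] mid collar [ 0.5589 -0.1232  0.036 ] edges [ 0.5585 -0.0827  0.035 ] [ 0.5589 -0.1075  0.035 ]
sw w5 px 319.4486274509804 84.75960784313726 2550
[ 0.55921321 -0.1729583   0.00205538] 78.66193771362305 0.026103920305575658
```

jog_arm([
  {"x": 0,"y": 0,"z": 0.4,"wx": 0,"wy": 0,"wz": 0},
  {"x": 0,"y": 0,"z": 0.9,"wx": 0,"wy": 0,"wz": 0},
  {"x": 0,"y": 0.5,"z": 1.2,"wx": 0,"wy": 0,"wz": 2},
  {"x": 0,"y": 1.2,"z": 1.2,"wx": 0,"wy": 0,"wz": 4},
  {"x": 0,"y": 2.2,"z": 1.2,"wx": 0,"wy": 0,"wz": 6},
  {"x": 0,"y": 3.2,"z": 1.2,"wx": 0,"wy": 0,"wz": 8},
  {"x": 0,"y": 4.2,"z": 1.2,"wx": 0,"wy": 0,"wz": 10},
  {"x": 0,"y": 5.2,"z": 1.2,"wx": 0,"wy": 0,"wz": 12},
  {"x": -0.1,"y": 6.2,"z": 1.2,"wx": 0,"wy": 0,"wz": 14},
  {"x": -0.12,"y": 7,"z": 1,"wx": 0,"wy": 0,"wz": 15},
  {"x": -0.12,"y": 7.4,"z": 0.9,"wx": 0,"wy": 0,"wz": 15},
  {"x": -0.12,"y": 7.53,"z": 0.9,"wx": 0,"wy": 0,"wz": 15},
  {"x": -0.12,"y": 7.53,"z": 0.9,"wx": 0,"wy": 0,"wz": 15},
  {"x": -0.12,"y": 7.53,"z": 0.9,"wx": 0,"wy": 0,"wz": 15},
  {"x": -0.12,"y": 7.53,"z": 0.9,"wx": 0,"wy": 0,"wz": 15},
])

```text
time: 7.65
eef_pos: [0.5559, 0.0517, 0.0291]
tool_rot: [3.141, 0.001, 1.849]
force: [-0.6, 0.2, -1.4]
grip_width: 0.0257
grip_force: 78.7
```

```bash
python3 - <<'E'
from h import *
w=grab('wrist','w6')['image'][:,:,::-1]
s=grab('scene','s6')['image'][:,:,::-1]
t=grab('top','t6')['image'][:,:,::-1]
print(proj('s6',[.512,.2025,.045]),proj('t6',[.512,.2025,.045]))
R=lambda i,k:cv2.resize(i,None,fx=k,fy=k,interpolation=cv2.INTER_CUBIC)
a=R(w[0:300,220:420],2)            # 400x600
b=R(s[140:240,180:280],3)[:300,:400]        # 300 high
c=R(t[175:275,185:285],3)
cv2.imwrite('pics/v6.png',np.hstack([a,np.vstack([b,c])]))
st=arm.get_state();print(st['eef_pos'],st['tool_rot'],st['grip_width'],st['grip_force'])
E
```

```text
wrist {'fx': 322.73570429544685, 'fy': 322.73570429544685, 'cx': 319.0678570947776, 'cy': 201.48325022127068} [[0.962, -0.263, -0.078, 0.537], [0.275, 0.923, 0.27, 0.121], [0.0, -0.281, 0.96, 0.172], [0.0, 0.0, 0.0, 1.0]]
scene {'fx': 517.5517179189712, 'fy': 517.5517179189712, 'cx': 314.592796085726, 'cy': 197.23824543424635} [[0.285, 0.807, -0.518, -0.171], [-0.959, 0.242, -0.15, -0.22], [0.004, 0.539, 0.842, 1.201], [0.0, 0.0, 0.0, 1.0]]
top {'fx': 391.255466244304, 'fy': 391.255466244304, 'cx': 316.1059667305432, 'cy': 201.70994192587992} [[0.018, 0.995, -0.095, 0.44], [-1.0, 0.015, -0.027, -0.027], [-0.025, 0.095, 0.995, 0.999], [0.0, 0.0, 0.0, 1.0]]
[234.6 185.9] [232.9 208. ]
[0.55580583 0.05170716 0.02901293] [3.14128423e+00 3.01953336e-04 1.84850291e+00] 0.0259462454411313 78.71864318847656
```

View pics/v6.png

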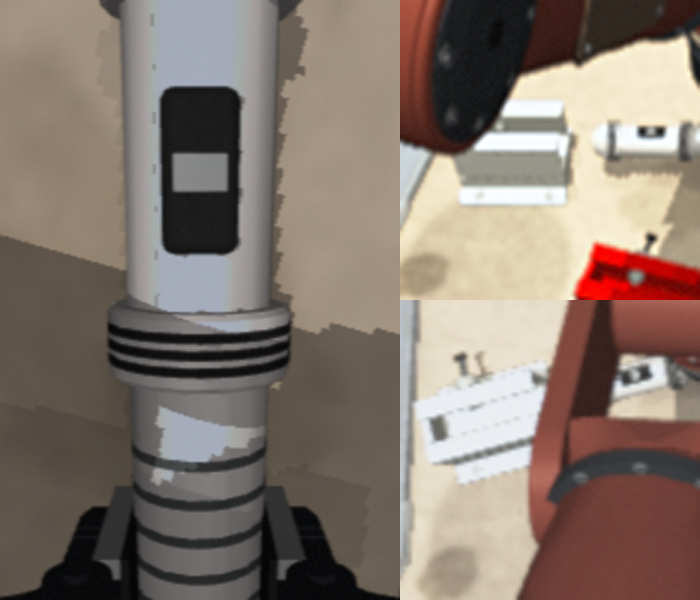

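The torch is held level with its switch centred on top (wrist crop 200,170). Its head is at scene crop (595,135), in line with the mouth (568,140), and nothing has slipped. I'll start the insertion slowly.

jog_arm([
  {"x": -0.09,"y": 0.32,"z": 0,"wx": 0,"wy": 0,"wz": 0},
  {"x": -0.18,"y": 0.64,"z": 0,"wx": 0,"wy": 0,"wz": 0},
  {"x": -0.28,"y": 0.96,"z": 0,"wx": 0,"wy": 0,"wz": 0},
  {"x": -0.37,"y": 1.28,"z": 0,"wx": 0,"wy": 0,"wz": 0},
  {"x": -0.46,"y": 1.6,"z": 0,"wx": 0,"wy": 0,"wz": 0},
  {"x": -0.46,"y": 1.6,"z": 0,"wx": 0,"wy": 0,"wz": 0},
  {"x": -0.46,"y": 1.6,"z": 0,"wx": 0,"wy": 0,"wz": 0},
])

```text
time: 8.38
eef_pos: [0.5412, 0.1019, 0.0287]
tool_rot: [-3.141, 0.0, 1.852]
force: [-0.9, -0.3, -2.3]
grip_width: 0.0258
grip_force: 78.7
```

jog_arm([
  {"x": -0.07,"y": 0.24,"z": 0,"wx": 0,"wy": 0,"wz": 0},
  {"x": -0.14,"y": 0.48,"z": 0,"wx": 0,"wy": 0,"wz": 0},
  {"x": -0.21,"y": 0.72,"z": 0,"wx": 0,"wy": 0,"wz": 0},
  {"x": -0.28,"y": 0.96,"z": 0,"wx": 0,"wy": 0,"wz": 0},
  {"x": -0.34,"y": 1.2,"z": 0,"wx": 0,"wy": 0,"wz": 0},
  {"x": -0.34,"y": 1.2,"z": 0,"wx": 0,"wy": 0,"wz": 0},
])

```text
time: 8.88
eef_pos: [0.5301, 0.138, 0.0284]
tool_rot: [-3.14, -0.0, 1.852]
force: [-1.3, -0.3, -1.7]
grip_width: 0.0257
grip_force: 78.6
```

jog_arm([
  {"x": -0.05,"y": 0.18,"z": 0,"wx": 0,"wy": 0,"wz": 0},
  {"x": -0.1,"y": 0.36,"z": 0,"wx": 0,"wy": 0,"wz": 0},
  {"x": -0.15,"y": 0.54,"z": 0,"wx": 0,"wy": 0,"wz": 0},
  {"x": -0.21,"y": 0.72,"z": 0,"wx": 0,"wy": 0,"wz": 0},
  {"x": -0.23,"y": 0.8,"z": 0,"wx": 0,"wy": 0,"wz": 0},
  {"x": -0.23,"y": 0.8,"z": 0,"wx": 0,"wy": 0,"wz": 0},
  {"x": -0.23,"y": 0.8,"z": 0,"wx": 0,"wy": 0,"wz": 0},
])

```text
time: 9.47
eef_pos: [0.5244, 0.1619, 0.0289]
tool_rot: [3.141, -0.002, 1.85]
force: [-2.1, 3.6, -2.0]
grip_width: 0.0257
grip_force: 78.8
```

jog_arm([
  {"x": -0.02,"y": 0.06,"z": 0,"wx": 0,"wy": 0,"wz": 0},
  {"x": -0.03,"y": 0.12,"z": 0,"wx": 0,"wy": 0,"wz": 0},
  {"x": -0.03,"y": 0.12,"z": 0,"wx": 0,"wy": 0,"wz": 0},
  {"x": -0.03,"y": 0.12,"z": 0,"wx": 0,"wy": 0,"wz": 0},
])

```text
time: 9.8
eef_pos: [0.5238, 0.1646, 0.0289]
tool_rot: [3.141, -0.0, 1.85]
force: [-2.5, 1.5, -2.3]
grip_width: 0.0254
grip_force: 78.8
```

jog_arm([
  {"x": -0.02,"y": 0.07,"z": 0,"wx": 0,"wy": 0,"wz": 0},
  {"x": -0.04,"y": 0.14,"z": 0,"wx": 0,"wy": 0,"wz": 0},
  {"x": -0.04,"y": 0.14,"z": 0,"wx": 0,"wy": 0,"wz": 0},
  {"x": -0.04,"y": 0.14,"z": 0,"wx": 0,"wy": 0,"wz": 0},
])

```text
time: 10.13
eef_pos: [0.5242, 0.1649, 0.0292]
tool_rot: [3.141, 0.007, 1.853]
force: [1.3, -11.9, -2.1]
grip_width: 0.0256
grip_force: 78.8
```

jog_arm([
  {"x": 0,"y": 0,"z": 0,"wx": 0,"wy": 0,"wz": 0},
  {"x": 0,"y": 0,"z": 0,"wx": 0,"wy": 0,"wz": 0},
  {"x": 0,"y": 0,"z": 0,"wx": 0,"wy": 0,"wz": 0},
  {"x": 0,"y": 0,"z": 0,"wx": 0,"wy": 0,"wz": 0},
  {"x": 0,"y": 0,"z": 0,"wx": 0,"wy": 0,"wz": 0},
  {"x": 0,"y": 0,"z": 0,"wx": 0,"wy": 0,"wz": 0},
  {"x": 0,"y": 0,"z": 0.5,"wx": 0,"wy": 0,"wz": 0},
  {"x": 0,"y": 0,"z": 1.3,"wx": 0,"wy": 0,"wz": 0},
  {"x": 0,"y": 0,"z": 2.5,"wx": 0,"wy": 0,"wz": 0},
  {"x": 0,"y": 0,"z": 3.8,"wx": 0,"wy": 0,"wz": 0},
  {"x": 0,"y": -1,"z": 5,"wx": 0,"wy": 0,"wz": 0},
  {"x": 0,"y": -1.5,"z": 5,"wx": 0,"wy": 0,"wz": 0},
  {"x": 0,"y": -1.5,"z": 5,"wx": 0,"wy": 0,"wz": 0},
  {"x": 0,"y": -1.5,"z": 5,"wx": 0,"wy": 0,"wz": 0},
], claw=1)

```text
time: 11.3
eef_pos: [0.5227, 0.1235, 0.1795]
tool_rot: [3.14, -0.0, 1.849]
force: [-0.0, 0.3, -0.3]
grip_width: 0.0854
grip_force: 0.0
```

```bash
python3 - <<'E'
from h import *
w=grab('wrist','w7')['image'][:,:,::-1]
s=grab('scene','s7')['image'][:,:,::-1]
u=np.array([-.2756,.9613,0]);m=np.array([.512,.2025,.045])
for n,d in(('sw',.038),('tail',-.08),('midcollar back',.001),('grip',-.04)): print(n,proj('w7',m+u*d+[0,0,.017 if n=='sw' else 0]))
R=lambda i,k:cv2.resize(i,None,fx=k,fy=k,interpolation=cv2.INTER_CUBIC)
cv2.imwrite('pics/v7.png',np.hstack([R(w[0:300,220:420],2),R(s[140:240,180:280],3.0)[:300].repeat(2,0)[::1][:600]]))
E
```

```text
wrist {'fx': 322.73570429544685, 'fy': 322.73570429544685, 'cx': 319.0678570947776, 'cy': 201.48325022127068} [[0.962, -0.263, -0.078, 0.504], [0.274, 0.923, 0.269, 0.192], [0.002, -0.28, 0.96, 0.322], [0.0, 0.0, 0.0, 1.0]]
scene {'fx': 517.5517179189712, 'fy': 517.5517179189712, 'cx': 314.592796085726, 'cy': 197.23824543424635} [[0.285, 0.807, -0.518, -0.171], [-0.959, 0.242, -0.15, -0.22], [0.004, 0.539, 0.842, 1.201], [0.0, 0.0, 0.0, 1.0]]
sw [333.3  42.7]
tail [331.  192.2]
midcollar back [331.9  96.3]
grip [331.4 146.8]
```

View pics/v7.png

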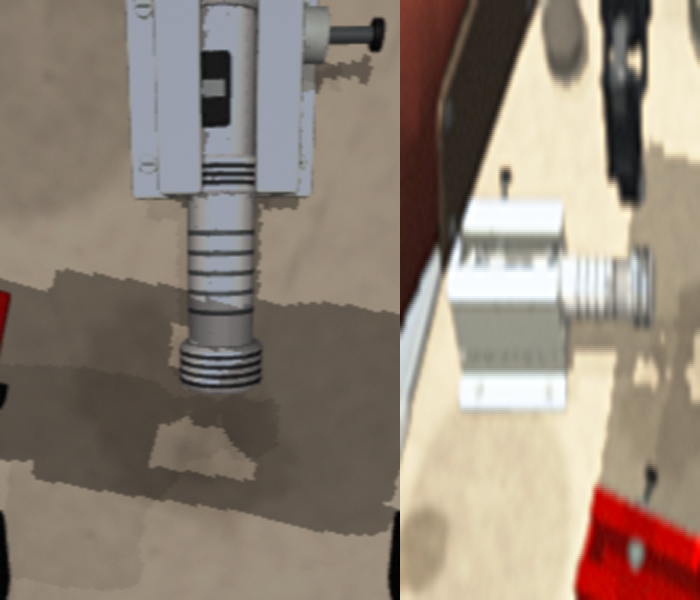

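The picture shows the torch home: the middle collar is just inside the mouth, the tail is at wrist crop (221,390) as predicted, and the switch is visible in the slot at (214,88). I'll check the switch's roll numerically before handing in.

```bash
python3 - <<'E'
from h import *
d=cv2.imread('pics/w7.png'); g=cv2.cvtColor(d,cv2.COLOR_BGR2GRAY)
print('sw rows'); 
for r in(30,35,43,55): print(r,g[r,310:356].tolist())
P=lambda a,b,z:ray('w7',220+(a+.5)/2-.5,(b+.5)/2-.5,z)
t=P(221,365,.043);k=P(222,260,.043);q=P(222,215,.043);s=P(214,88,.0595)
u=np.array([-.2756,.9613]);v=np.array([.9613,.2756])
for n,p in(('tail',t),('grip',k),('g2',q),('sw',s)): e=p[:2]-[.512,.2025]; print(n,p,'lat',round(float(e@v)*1e3,1),'along',round(float(e@u)*1e3,1))
E
```

```text
sw rows
30 [160, 159, 159, 159, 160, 160, 160, 160, 156, 127, 62, 25, 25, 25, 26, 26, 25, 24, 26, 24, 25, 26, 24, 23, 32, 86, 136, 157, 159, 157, 155, 149, 141, 131, 120, 110, 95, 84, 107, 143, 158, 160, 160, 160, 159, 160]
35 [160, 159, 159, 160, 160, 160, 160, 159, 156, 130, 70, 26, 20, 26, 25, 26, 24, 26, 26, 26, 25, 24, 25, 22, 33, 86, 136, 157, 158, 158, 154, 146, 139, 129, 118, 108, 94, 78, 106, 145, 159, 160, 159, 159, 160, 160]
43 [160, 160, 160, 160, 160, 160, 159, 159, 156, 132, 90, 96, 112, 116, 116, 117, 117, 119, 119, 118, 117, 105, 71, 32, 32, 86, 136, 157, 158, 157, 152, 146, 138, 129, 116, 105, 90, 75, 111, 152, 159, 160, 160, 159, 159, 159]
55 [160, 159, 160, 161, 160, 160, 160, 160, 158, 134, 80, 33, 24, 25, 26, 27, 25, 26, 26, 25, 26, 26, 25, 23, 42, 111, 155, 160, 158, 156, 150, 144, 131, 119, 111, 102, 84, 75, 117, 155, 160, 160, 160, 161, 160, 160]
tail [0.531  0.1337 0.043 ] lat -0.7 along -71.4
grip [0.5185 0.1775 0.043 ] lat -0.6 along -25.8
g2 [0.5133 0.195  0.043 ] lat -0.8 along -7.6
sw [0.497  0.2375 0.0595] lat -4.8 along 37.8
```

The switch is about 15° off up by this estimate (limit 23°). One closer reading from the other side will settle it.

jog_arm([
  {"x": 1,"y": 0.8,"z": -1,"wx": 0,"wy": 0,"wz": 0},
  {"x": 1,"y": 0.8,"z": -1,"wx": 0,"wy": 0,"wz": 0},
  {"x": 1,"y": 0.8,"z": -1,"wx": 0,"wy": 0,"wz": 0},
  {"x": 1,"y": 0.8,"z": -1,"wx": 0,"wy": 0,"wz": 0},
  {"x": 1,"y": 0.8,"z": -1,"wx": 0,"wy": 0,"wz": 0},
  {"x": 1,"y": 0.8,"z": -1,"wx": 0,"wy": 0,"wz": 0},
])

```text
time: 11.9
eef_pos: [0.5524, 0.1477, 0.1496]
tool_rot: [3.141, 0.0, 1.85]
force: [-0.6, 1.2, 0.7]
grip_width: 0.0854
grip_force: 0.0
```

```bash
python3 - <<'E'
from h import *
d=grab('wrist','w8')['image']; g=cv2.cvtColor(d,cv2.COLOR_RGB2GRAY)
u=np.array([-.2756,.9613,0]);v=np.array([.9613,.2756,0]);m=np.array([.512,.2025,0])
lat=lambda c,r,z:round(float((ray('w8',c,r,z)-m)@v)*1e3,1)
for al in(.026,.032,.038,.046,-.04):
    p=proj('w8',m+u*al+[0,0,.059 if al>0 else .043]);r=int(p[1]);c=int(p[0])
    print(al,p,c-35,g[r,c-35:c+36].tolist())
    dk=[i for i in range(c-35,c+36) if g[r,i]<60]
    if al>0 and dk: print('  dark',dk[0],dk[-1],'lat@.0595',lat(dk[0]-.5,r,.0595),lat(dk[-1]+.5,r,.0595))
print('front? slot edges use z .071', lat(c,r,.071))
E
```

```text
wrist {'fx': 322.73570429544685, 'fy': 322.73570429544685, 'cx': 319.0678570947776, 'cy': 201.48325022127068} [[0.961, -0.265, -0.078, 0.533], [0.276, 0.923, 0.27, 0.216], [0.001, -0.281, 0.96, 0.293], [0.0, 0.0, 0.0, 1.0]]
0.026 [283.1  78.8] 248 [164, 164, 164, 164, 164, 164, 164, 164, 163, 164, 164, 164, 164, 164, 164, 163, 160, 140, 94, 53, 23, 11, 13, 19, 25, 26, 24, 26, 27, 25, 26, 25, 24, 24, 25, 22, 27, 70, 129, 161, 163, 163, 162, 157, 153, 146, 139, 132, 125, 138, 159, 164, 163, 164, 164, 164, 164, 164, 164, 164, 164, 164, 164, 164, 163, 164, 164, 164, 164, 164, 164]
  dark 267 284 lat@.0595 -11.1 1.0
0.032 [282.9  69.3] 247 [164, 164, 164, 164, 164, 163, 163, 164, 164, 163, 164, 164, 163, 164, 164, 164, 163, 157, 124, 62, 32, 17, 16, 21, 26, 25, 25, 25, 27, 27, 27, 26, 26, 27, 26, 24, 23, 27, 71, 129, 160, 163, 163, 161, 158, 152, 145, 139, 128, 115, 132, 160, 163, 164, 164, 164, 164, 164, 164, 164, 164, 164, 164, 164, 164, 164, 164, 164, 164, 164, 164]
  dark 267 284 lat@.0595 -11.0 1.2
0.038 [282.6  59.7] 247 [163, 163, 164, 164, 163, 163, 163, 163, 164, 163, 164, 162, 1
[... 362 characters left out ...]
, 163, 163, 163, 164, 162, 163, 163, 163, 163, 163, 163, 162, 152, 115, 58, 27, 15, 17, 21, 26, 27, 27, 26, 27, 26, 26, 26, 25, 27, 26, 22, 21, 21, 56, 121, 160, 164, 162, 162, 160, 156, 151, 144, 138, 131, 130, 147, 162, 163, 164, 163, 164, 163, 164, 163, 163, 164, 163, 163, 164, 163, 163, 164, 164, 163, 163, 164]
  dark 265 284 lat@.0595 -11.6 1.6
-0.04 [287.9 170.4] 252 [86, 86, 86, 85, 86, 88, 89, 88, 89, 89, 90, 90, 90, 91, 91, 90, 72, 38, 35, 39, 42, 51, 58, 64, 72, 79, 89, 92, 94, 96, 96, 95, 95, 98, 101, 100, 96, 88, 79, 79, 78, 71, 62, 57, 51, 48, 43, 39, 37, 35, 35, 44, 70, 91, 94, 94, 94, 94, 93, 94, 94, 97, 117, 123, 105, 101, 101, 98, 93, 93, 93]
front? slot edges use z .071 2.1
```

```bash
python3 -c "
from plant import arm
print(arm.sign_off())"
```

```text
the job is handed in; nothing more can be done
None
```

The job is handed in: I rolled the torch until its switch faced up, picked it up, slid it head first into the white holder up against the stop and let go; my last images put the switch about 14° off straight up (limit 23°). The plunger snapping in behind the head is inferred from where the torch stopped, not seen directly.

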